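# Unlatch and open the steel supply case at the packing bench

### The arm

A 7-joint arm with a two-finger parallel gripper is mounted at the origin on the work surface. World frame = base frame: x ahead of the robot, y to its left, z up, the work surface at z = 0. Lengths are in m, angles in rad, forces in N, time in s.
With the tool pointing down it reaches from about 0.425 to 1.025 m from the base axis. Payload 9.4 kg.
Tool frame: the origin (TCP) lies on the centre line of the jaws, within the pads' length; the fingertips stand 11 mm ahead of it and the grasp point (between the pads) lies 8 mm behind it (tip_extent is the distance from the TCP to the fingertips, in m); z points along the fingers, y is the line along which they close (so a half turn about z gives the same grasp; the last joint's range is limited). The gripper opens to 85 mm and grips with 20 to 120 N. Pads are 22 mm wide; open, the fingers measure 114 mm over their backs; the gripper's body (76 mm by 85 mm) begins 54 mm behind the grasp point. The pads swing forward as they close: fully open they stand 13 mm farther back than shut.
Start: joints at [-1.203, 0.599, -0.003, 1.599, 0.002, 0.943, -0.08], TCP at [0.312, 0.654, 0.242] pointing down, gripper open.
Joint ranges: [-2.57, 2.57], [-0.35, 1.97], [-1.29, 1.29], [0.11, 2.56], [-1.05, 4.19], [0.11, 1.86], [-2.63, 2.63]. Speed limits (rad/s): [2.22, 2.22, 3.01, 3.01, 3.14, 3.14, 3.14].

### API

Orientations are given as a 3x3 rotation matrix whose columns are the frame's x, y, z axes.
In Python, from rig import * gives the robot as it stands.
- The arm moves only by the tool play_rows, never from a script. Its argument "steps" is a list of rows, each an object of numbers: "dx", "dy", "dz": the shift along the tool's x, y, z in mm; "turn": the turn about the tool's z in degrees; "jaw": the opening, from 0 (shut) to 1 (fully open). A call has 1 to 20 rows; each row shifts and turns the commanded pose from where the row before left it, along the tool's axes as they then stand; what a row does not reach is not made up. A row lasts 1/12 s, in which the tool goes at most 41.7 mm and 7.16 degrees, less where a joint would pass 70% of its speed; a pose out of reach is approached as far as the arm can. A call with a gripper value outside its range is refused whole. The fingers move at their own pace and stop on an object; "force" is the grip in N (left out, the last holds). Time passes only in rows, so rows that do not move let the fingers close. It gives the time, the measured TCP pose, the force, the opening and the grip force at its end, in the units of the state.
- get_state(): the state, without advancing time (a new reading comes with each control period).
- camera(name): name is "scene" or "top"; returns the picture (400x640x3 uint8, red, green, blue); there is no depth.
- camera_model(name): a dict with "intrinsics" (3x3 intrinsics, pixels), "rvec" (rotation vector, rad) and "tvec" (3), from world to camera coordinates, as OpenCV has them. Camera axes: x right, y down, z forward; pixel columns grow to the right and rows downward; lengths in m; the calibration is good to about 2 mm. A picture is of the moment at which its call begins. camera_model takes no time and is no camera call.
- sign_off(): hands the job in; it is judged then, once.
The state is a dict: "time": time; "qpos": joint angles; "qd": joint speeds; "tau": joint torques, N m; "tool_pos": TCP position; "tool_rot": TCP orientation; "contact_force": force on the tool from outside, world axes, zero at the start; "wrist_torque": the same for the moment, N m; "grip_width": opening from 0.0 (shut) to 1.0 (fully open); "finger_force": force on a finger pad.
Only numpy, scipy, OpenCV 4.12 (cv2) and the standard library are available. Lean on these libraries where they do the work, as an engineer would, in place of code of your own. Each camera call takes 0.05 s, during which the arm holds its last target. There are 200 camera calls.

### The job

Open the steel supply case on the packing bench: gently lift its paddle handle until you feel it come up against its rubber stop, which frees the hidden pawl, and leave it there without forcing it (it stops at a different height on every case). Then take the lid by the bar handle on top and swing it up until it stands nearly upright, never straining the latch and without disturbing the groceries and packing things around it; if the lid is still caught, stop pulling and lift the paddle further.

Things in the scene. Friction and masses are not known exactly. Their poses are not given: they have to be found in the camera images.
- case: grey steel supply case fixed to the bench, 200 mm (x, depth) by 300 mm (y, width) by 110 mm high without lid. Origin: centre of its underside; -x is its front, z up. The lid's hinge axis is parallel to y at x=+100, z=110 mm. A hidden catch holds the paddle's pawl. The catch is set differently on each case: the pawl comes free somewhere between 8 and 33 degrees of paddle lift.
- lid: grey lid, a 5 mm plate 205 (x) by 306 mm (y), 0.9 kg. Origin: on the hinge axis, mid-width, plate's underside; the plate runs to x=-205 mm. Shut, its axes are parallel to the case's; opening turns it about its y, front edge up, to a stop at 86 degrees. It stays where left and takes 12 to 17 N upward at the bar to raise. Raising it while the pawl is hooked strains the latch (limit 12 N on the pawl).
- lid_bar (a point): middle of the round steel bar handle on the lid: a bar 10 mm thick along the lid's y, 90 mm between its two end posts, its axis 38 mm above the plate's top face (43 mm above the lid's origin); at (-165, -70, 43) mm in the lid's frame. Axes as the lid's.
- paddle_pivot (a point): the paddle's stiff pivot, axis parallel to the lid's y, on the lid at (-135, 70, 17) mm in the lid's frame; axes as the lid's. Some 3 to 5 degrees of lift after the pawl comes free it meets a rubber stop, felt at the grip as a force rising some 2 N per mm above the steady drag. Stop there at a rise of 2 to 4 N; from a rise of 5 N the latch can be strained; hauling the lid up by the paddle strains it too.
- paddle_grip (a point): middle of the steel paddle's rolled front edge: a 12 mm round bar along y, 34 mm long over its round ends, which stand 6 mm proud of the paddle's plate and can be pinched. Paddle down, it lies 52 mm in front (-x) of and 14 mm above the pivot, 26 mm above the lid's top face. Axes turn with the paddle. Lifting turns it about the pivot's y, against a steady drag of about 3 N (up to 8 N when pinched hard); it stays where left. It carries the pawl.
- can: loose food can, 74 mm across, 110 mm high, beside the case on its -y side; origin at its underside
- tape_roll: loose roll of tape lying flat, 100 mm across, 48 mm high, beside the case on its +y side; origin at its underside
- stapler: loose black hand stapler, 40 x 150 x 35 mm (x, y, z), in front of the case; origin at its underside
- jar: loose amber jar, 72 mm across, 130 mm high; origin at its underside
- jar2: loose amber jar, 72 mm across, 130 mm high; origin at its underside
- cracker_box: loose white cardboard packet lying down, 60 x 170 x 45 mm (x, y, z), behind the case; origin at its underside
- tin: loose low tin, 84 mm across, 60 mm high, in front of the case; origin at its underside

How it is judged:
On the way, in this order (a step that is already met when the one before it is completed fails the run):
1. the paddle has been lifted (its grip at least 7 mm up relative to the lid) while the lid is still shut (z of paddle_grip in the frame of lid above 0.038 m and angle between lid's own z axis and vertical below 0.04 rad), for 0.2 s.
2. the lid stands open at least 66 degrees (angle between lid's own z axis and vertical above 1.15 rad), for 0.2 s.
At the end, for the whole second after the job is handed in: the lid stands open at least 66 degrees from shut (its stop is at 86) and at rest (angle between lid's own z axis and vertical above 1.15 rad and angular speed of lid below 0.05 rad/s); the robot touches nothing.
It fails at once if the latch is strained: more than 12 N between the pawl on the lid and the catch or stop in the case (contact force between lid and case above 12 N).
It fails at once if a bystander is moved more than 30 mm or tipped (distance of any of can, tape_roll, stapler, jar, jar2, cracker_box, tin from where it was at the start of the episode above 0.03 m or angle between any of can, tape_roll, stapler, jar, jar2, cracker_box, tin's own z axis and vertical above 0.3 rad).
It also fails if it takes over 72 s, if anything falls off the work surface, if the arm or the gripper's body presses on something with over 40 N, if the wrist force passes 120 N, or if a joint passes its speed limit or range.

## Working session

There is one attempt and no reset: what is moved stays moved. The work goes in short steps, Python scripts to look and compute and a tool call to move; the robot and the scene stay as the last step left them, time stands still between calls to the robot, and variables do not carry over. Pictures are saved under pics/ and viewed, at most 10 in all, crops included, and the job is handed in when it is done.

Besides the shell and the picture viewer there is one more tool, called after "Emit:" by a JSON object that holds its "api" and its "payload". play_rows: Moves the arm, as the interface text tells. Its arguments: {"type":"object","properties":{"steps":{"type":"array","items":{"type":"object","properties":{"dx":{"type":"number"},"dy":{"type":"number"},"dz":{"type":"number"},"turn":{"type":"number"},"jaw":{"type":"number"}}}},"force":{"type":"number"}},"required":["steps"]}

```bash
mkdir -p pics; python3 - <<'E'
from rig import *
import cv2
for n in("scene","top"):
    cv2.imwrite(f"pics/{n}0.png",camera(n)[:,:,::-1]); m=camera_model(n)
    R=cv2.Rodrigues(m["rvec"])[0]; print(n,m["intrinsics"],-R.T@m["tvec"],R)
s=get_state();print(s)
E
```

```text
scene [[454.49145639   0.         322.77466774]
 [  0.         454.49145639 197.22976726]
 [  0.           0.           1.        ]] [1.21383672 0.53325527 1.29516182] [[-6.07710391e-01  7.94158598e-01  4.48679649e-04]
 [ 6.43938825e-01  4.93088895e-01 -5.84983872e-01]
 [-4.64791211e-01 -3.55211855e-01 -8.11044800e-01]]
top [[386.67601784   0.         323.10401088]
 [  0.         386.67601784 200.91392718]
 [  0.           0.           1.        ]] [ 0.49696684 -0.00532202  1.4115854 ] [[ 0.00996865 -0.99993911 -0.00473364]
 [-0.99883187 -0.00973356 -0.04733017]
 [ 0.04728121  0.00519993 -0.99886808]]
{'time': 0.1, 'qpos': array([-1.20275613,  0.60001885, -0.00250531,  1.60006191,  0.00183839,
        0.94288129, -0.07977755]), 'qd': array([-1.26317297e-03, -1.38152466e-03,  1.17912415e-05, -9.63560818e-04,
       -1.33637163e-05,  6.73586997e-04, -1.00783717e-04]), 'tau': array([ 5.94945697e-03, -7.77998400e+01,  1.56976361e+00, -2.58624083e+01,
        1.25940505e-02,  5.42157039e-03, -2.19037264e-05]), 'tool_pos': array([0.31177842, 0.65409005, 0.24151854]), 'tool_rot': array([[-9.02753527e-01,  4.30157985e-01, -4.20988064e-04],
       [ 4.30158153e-01,  9.02752605e-01, -1.30274216e-03],
       [-1.80336874e-04, -1.35714653e-03, -9.99999063e-01]]), 'contact_force': array([-1.06336376,  0.30438361,  0.04048707]), 'wrist_torque': array([ 0.00580307, -0.0645814 , -0.00888076]), 'finger_force': 0.0, 'grip_width': 0.9992730439808963}
```

View pics/scene0.png

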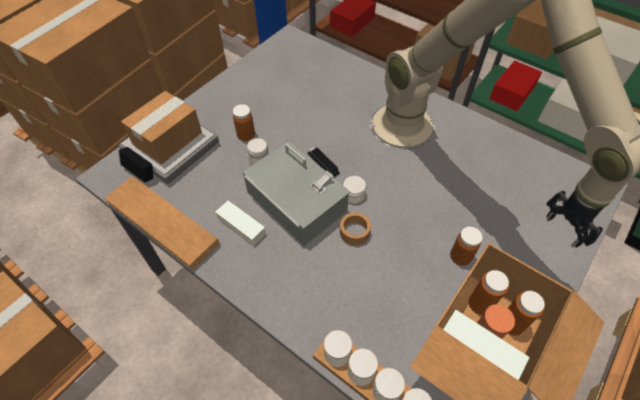

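View pics/top0.png

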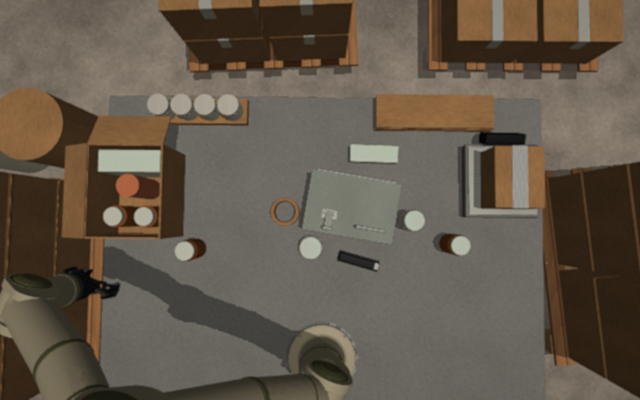

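The scene view shows the case around (295,190) and the paddle near (322,182). In the top view the case is around (352,206), the paddle at (328,216) and the bar at (370,229). I'll enlarge both.

```bash
python3 - <<'E'
import cv2,numpy as np
a=cv2.imread("pics/top0.png")[155:275,265:435]; b=cv2.imread("pics/scene0.png")[130:250,225:385]
a=cv2.resize(a,(800,565),interpolation=3) ; b=cv2.resize(b,(780,585),interpolation=3)
cv2.imwrite("pics/ta.png",a);cv2.imwrite("pics/sb.png",b)
E
```

```text
(no output)
```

View pics/ta.png

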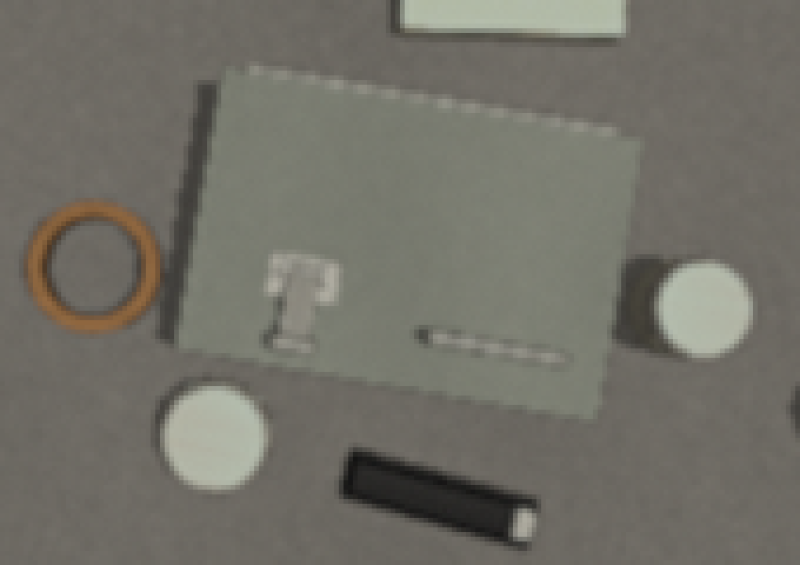

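View pics/sb.png

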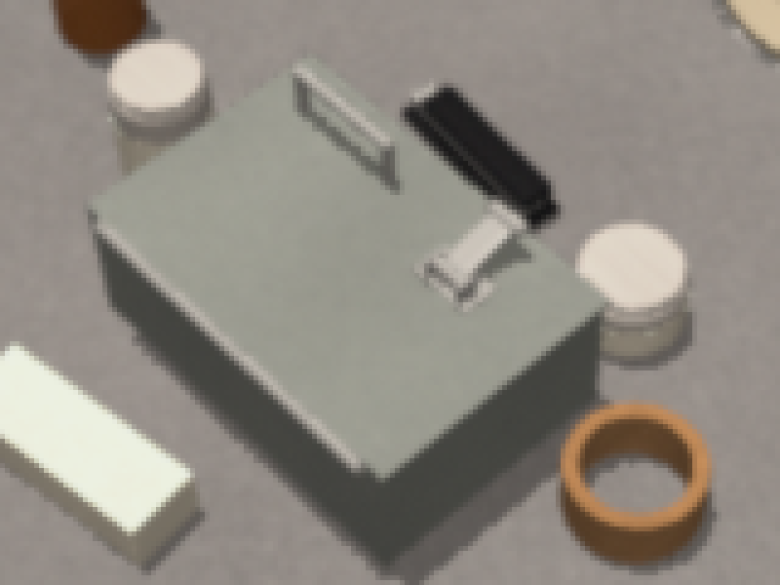

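```bash
cat > h.py <<'E'
import numpy as np,cv2
from rig import *
def ray(n,uv,z):
    m=camera_model(n);R=cv2.Rodrigues(m["rvec"])[0];C=-R.T@np.ravel(m["tvec"])
    d=R.T@np.linalg.inv(m["intrinsics"])@np.array([*uv,1.]);return C+d*(z-C[2])/d[2]
def pix(n,p):
    m=camera_model(n);return cv2.projectPoints(np.array([p],float),m["rvec"],m["tvec"],m["intrinsics"],None)[0].ravel()
T=lambda u,v:(265+(u+.5)/800*170-.5,155+(v+.5)/565*120-.5)
S=lambda u,v:(225+(u+.5)/780*160-.5,130+(v+.5)/585*120-.5)
E
python3 - <<'E'
from h import *
np.set_printoptions(precision=4,suppress=True)
c=np.array([ray("top",T(*p),.115)[:2] for p in[(225,70),(640,140),(598,415),(178,347)]])
r=cv2.minAreaRect((c*1000).astype(np.float32));print(c,r)
s=np.array([ray("scene",S(*p),.115)[:2] for p in[(378,480),(93,210),(305,60),(603,305)]]);print(s)
# lid fit: rigid 2D
L=np.array([(0,153),(0,-153),(-205,-153),(-205,153)])/1000.
for c in(c,s,(c+s)/2):
    U,_,V=np.linalg.svd((L-L.mean(0)).T@(c-c.mean(0)));R=V.T@U.T;t=c.mean(0)-R@L.mean(0)
    w=lambda x,y,z:np.array([*(R@[x,y]+t),z+.11])
    print("yaw",np.degrees(np.arctan2(R[1,0],R[0,0])),"hinge",t,"res",np.abs(R@L.T+t[:,None]-c.T).max(),"grip",w(-.187,.07,.031),"bar",w(-.165,-.07,.043))
print("grip seen",ray("top",T(291,346),.141),ray("scene",S(508,215),.141))
print("bar seen",ray("top",T(495,346),.153),ray("scene",S(345,107),.153))
E
```

```text
[[ 0.6641  0.0385]
 [ 0.6166 -0.2585]
 [ 0.4208 -0.2288]
 [ 0.4659  0.0697]] ((541.5134887695312, -95.00596618652344), (301.8750305175781, 200.6092529296875), 81.05387878417969)
[[ 0.668   0.0369]
 [ 0.6176 -0.2541]
 [ 0.4234 -0.2283]
 [ 0.4714  0.0695]]
yaw -8.815846995456345 hinge [ 0.6431 -0.1105] res 0.0037010970540448662 grip [ 0.4691 -0.0126  0.141 ] bar [ 0.4694 -0.1544  0.153 ]
yaw -9.183186175268286 hinge [ 0.6463 -0.1103] res 0.007305212561898755 grip [ 0.4729 -0.0114  0.141 ] bar [ 0.4722 -0.1531  0.153 ]
yaw -8.998666258424642 hinge [ 0.6447 -0.1104] res 0.005256982856969905 grip [ 0.471 -0.012  0.141] bar [ 0.4708 -0.1537  0.153 ]
grip seen [ 0.468  -0.0105  0.141 ] [ 0.4656 -0.014   0.141 ]
bar seen [ 0.4697 -0.1512  0.153 ] [ 0.4655 -0.154   0.153 ]
```

Emit:
{"api": "play_rows", "payload": {"steps": [{"dx":-21.3,"dy":-26.7,"jaw":0.8},{"dx":-21.3,"dy":-26.7},{"dx":-21.3,"dy":-26.7},{"dx":-21.3,"dy":-26.7},{"dx":-21.3,"dy":-26.7},{"dx":-21.3,"dy":-26.7},{"dx":-21.3,"dy":-26.7},{"dx":-21.3,"dy":-26.7},{"dx":-21.3,"dy":-26.7},{"dx":-21.3,"dy":-26.7},{"dx":-21.3,"dy":-26.7},{"dx":-21.3,"dy":-26.7},{"dx":-21.3,"dy":-26.7},{"dx":-21.3,"dy":-26.7},{"dx":-21.3,"dy":-26.7},{"dx":-21.3,"dy":-26.7},{"dx":-21.3,"dy":-26.7},{"dx":-21.3,"dy":-26.7},{"dx":-21.3,"dy":-26.7},{"dx":-21.3,"dy":-26.7}], "force": 20}}

```text
$.steps[0]: bad value
```

Emit:
{"api": "play_rows", "payload": {"steps": [{"turn":-5.5,"dz":10},{"turn":-5.5,"dz":10},{"turn":-5.5,"dz":10},{},{},{}]}}

```text
$.steps[0]: bad value
```

```bash
cat >> h.py <<'E'
def go(p):
    s=get_state();R=s["tool_rot"];print("t",s["time"],"tcp",s["tool_pos"].round(4),"yaw_y",np.degrees(np.arctan2(R[1,1],R[0,1])).round(2),"q",s["qpos"].round(2),"F",s["contact_force"].round(2),"mm:",(R.T@(np.array(p)-s["tool_pos"])*1000).round(1))
E
python3 - <<'E'
from h import *
go([.468,-.0115,.133])
cv2.imwrite("pics/t1.png",cv2.resize(camera("top")[155:275,265:435,::-1],(800,565),interpolation=3))
E
```

```text
t 0.1 tcp [0.3118 0.6541 0.2415] yaw_y 64.52 q [-1.2   0.6  -0.    1.6   0.    0.94 -0.08] F [-1.06  0.3   0.04] mm: [-427.3 -533.5  109.3]
```

View pics/t1.png

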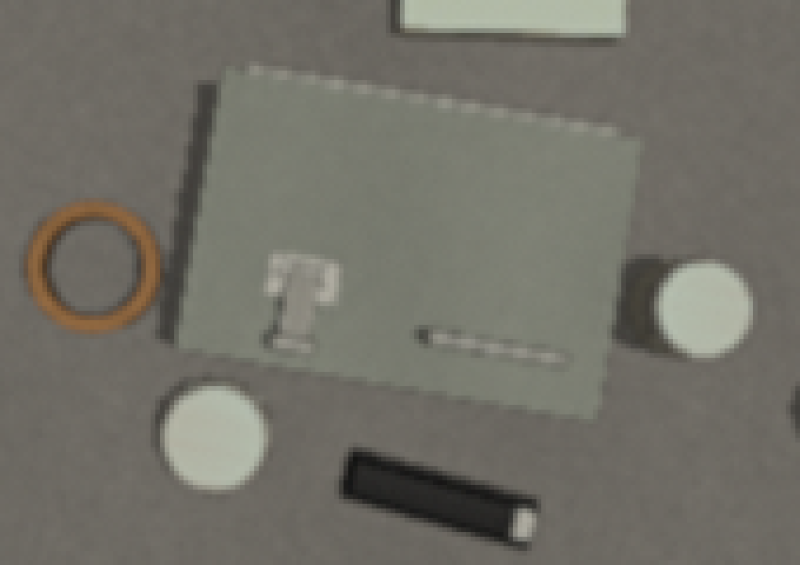

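The rows were refused because each one needs every field, so nothing moved and the picture is unchanged. I'll send complete rows.

Emit:
{"api": "play_rows", "payload": {"steps": [{"dx":-21.3,"dy":-26.7,"dz":0,"turn":0,"jaw":0.8},{"dx":-21.3,"dy":-26.7,"dz":0,"turn":0,"jaw":0.8},{"dx":-21.3,"dy":-26.7,"dz":0,"turn":0,"jaw":0.8},{"dx":-21.3,"dy":-26.7,"dz":0,"turn":0,"jaw":0.8},{"dx":-21.3,"dy":-26.7,"dz":0,"turn":0,"jaw":0.8},{"dx":-21.3,"dy":-26.7,"dz":0,"turn":0,"jaw":0.8},{"dx":-21.3,"dy":-26.7,"dz":0,"turn":0,"jaw":0.8},{"dx":-21.3,"dy":-26.7,"dz":0,"turn":0,"jaw":0.8},{"dx":-21.3,"dy":-26.7,"dz":0,"turn":0,"jaw":0.8},{"dx":-21.3,"dy":-26.7,"dz":0,"turn":0,"jaw":0.8},{"dx":-21.3,"dy":-26.7,"dz":0,"turn":0,"jaw":0.8},{"dx":-21.3,"dy":-26.7,"dz":0,"turn":0,"jaw":0.8},{"dx":-21.3,"dy":-26.7,"dz":0,"turn":0,"jaw":0.8},{"dx":-21.3,"dy":-26.7,"dz":0,"turn":0,"jaw":0.8},{"dx":-21.3,"dy":-26.7,"dz":0,"turn":0,"jaw":0.8},{"dx":-21.3,"dy":-26.7,"dz":0,"turn":0,"jaw":0.8},{"dx":-21.3,"dy":-26.7,"dz":0,"turn":0,"jaw":0.8},{"dx":-21.3,"dy":-26.7,"dz":0,"turn":0,"jaw":0.8},{"dx":-21.3,"dy":-26.7,"dz":0,"turn":0,"jaw":0.8},{"dx":-21.3,"dy":-26.7,"dz":0,"turn":0,"jaw":0.8}], "force": 20}}

```text
time: 1.82
tool_pos: [0.4668, -0.0126, 0.2424]
tool_rot: [[-0.903, 0.43, 0.0], [0.43, 0.903, 0.0], [-0.0, 0.0, -1.0]]
contact_force: [1.0, 0.0, 0.7]
grip_width: 0.801
finger_force: 0.0
```

Emit:
{"api": "play_rows", "payload": {"steps": [{"dx":0,"dy":0,"dz":10,"turn":-5.5,"jaw":0.8},{"dx":0,"dy":0,"dz":10,"turn":-5.5,"jaw":0.8},{"dx":0,"dy":0,"dz":10,"turn":-5.5,"jaw":0.8},{"dx":0,"dy":0,"dz":0,"turn":0,"jaw":0.8},{"dx":0,"dy":0,"dz":0,"turn":0,"jaw":0.8},{"dx":0,"dy":0,"dz":0,"turn":0,"jaw":0.8}]}}

```text
time: 2.32
tool_pos: [0.4669, -0.0109, 0.2127]
tool_rot: [[-0.987, 0.159, 0.0], [0.159, 0.987, 0.0], [-0.0, 0.0, -1.0]]
contact_force: [-0.6, 0.5, 0.4]
grip_width: 0.802
finger_force: 0.0
```

```bash
python3 - <<'E'
from h import *
go([.468,-.0115,.133])
a=cv2.resize(camera("top")[180:250,290:390,::-1],(500,350),interpolation=3);b=cv2.resize(camera("scene")[140:220,270:370,::-1],(440,350),interpolation=3)
cv2.imwrite("pics/t2.png",cv2.resize(np.hstack([a,b]),(800,298)))
E
```

```text
t 2.3167 tcp [ 0.4669 -0.0109  0.2127] yaw_y 80.84 q [-0.1   0.34  0.    2.21 -0.    0.6   1.31] F [-0.62  0.45  0.42] mm: [-1.2 -0.5 79.7]
```

View pics/t2.png

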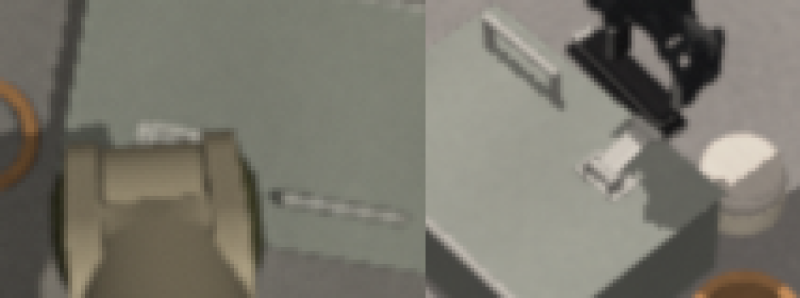

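The right half of the picture shows the gripper above the paddle grip, which is around (620,155). The TCP is within about 1 mm of the target, so I'll go down now.

Emit:
{"api": "play_rows", "payload": {"steps": [{"dx":-1,"dy":0,"dz":20,"turn":0,"jaw":0.7},{"dx":0,"dy":0,"dz":20,"turn":0,"jaw":0.7},{"dx":0,"dy":0,"dz":15,"turn":0,"jaw":0.7},{"dx":0,"dy":0,"dz":10,"turn":0,"jaw":0.7},{"dx":0,"dy":0,"dz":8,"turn":0,"jaw":0.7},{"dx":0,"dy":0,"dz":6,"turn":0,"jaw":0.7},{"dx":0,"dy":0,"dz":0,"turn":0,"jaw":0.7},{"dx":0,"dy":0,"dz":0,"turn":0,"jaw":0.7}]}}

```text
time: 3.08
tool_pos: [0.4679, -0.011, 0.1335]
tool_rot: [[-0.988, 0.156, 0.0], [0.156, 0.988, -0.0], [-0.0, -0.0, -1.0]]
contact_force: [-1.0, -1.0, 0.1]
grip_width: 0.702
finger_force: 0.0
```

```bash
python3 - <<'E'
from h import *
go([.468,-.0115,.133])
b=cv2.resize(camera("scene")[140:220,270:370,::-1],(750,600),interpolation=3)
cv2.imwrite("pics/t3.png",b)
E
```

```text
t 3.0833 tcp [ 0.4679 -0.011   0.1335] yaw_y 81.01 q [-0.1   0.48 -0.    2.28  0.    0.39  1.31] F [-0.99 -0.96  0.09] mm: [-0.2 -0.5  0.5]
```

View pics/t3.png

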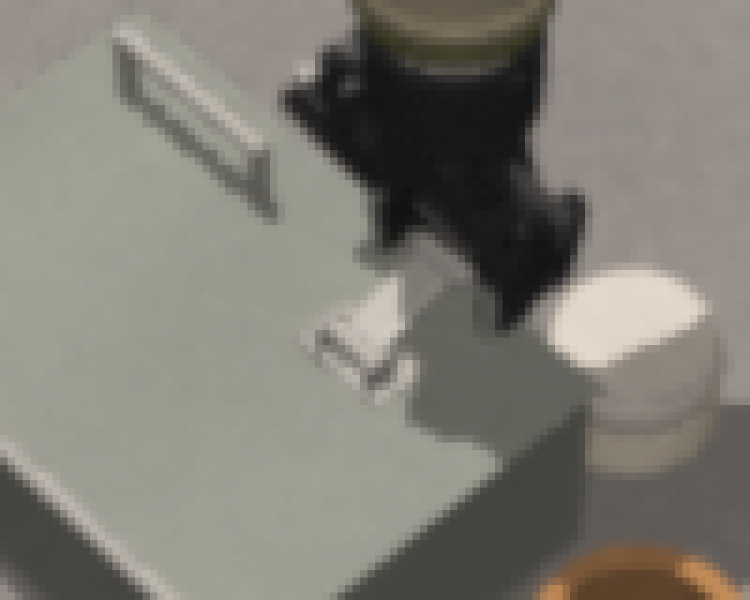

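The fingers straddle the grip bar: one tip is near (385,250), the other near (500,320), and the bar is around (440,265). I'll pinch gently.

Emit:
{"api": "play_rows", "payload": {"steps": [{"dx":0,"dy":0,"dz":0,"turn":0,"jaw":0.5},{"dx":0,"dy":0,"dz":0,"turn":0,"jaw":0.45},{"dx":0,"dy":0,"dz":0,"turn":0,"jaw":0.4},{"dx":0,"dy":0,"dz":0,"turn":0,"jaw":0.3},{"dx":0,"dy":0,"dz":0,"turn":0,"jaw":0.3},{"dx":0,"dy":0,"dz":0,"turn":0,"jaw":0.3},{"dx":0,"dy":0,"dz":0,"turn":0,"jaw":0.3}], "force": 20}}

```text
time: 3.72
tool_pos: [0.4676, -0.0127, 0.134]
tool_rot: [[-0.987, 0.158, 0.0], [0.158, 0.987, -0.001], [-0.001, -0.001, -1.0]]
contact_force: [-2.3, -7.9, 6.9]
grip_width: 0.369
finger_force: 19.2
```

Emit:
{"api": "play_rows", "payload": {"steps": [{"dx":0,"dy":-1.5,"dz":-1,"turn":0,"jaw":0.3},{"dx":0,"dy":0,"dz":0,"turn":0,"jaw":0.3},{"dx":0,"dy":0,"dz":0,"turn":0,"jaw":0.3}]}}

```text
time: 3.97
tool_pos: [0.4677, -0.013, 0.1346]
tool_rot: [[-0.988, 0.157, 0.001], [0.157, 0.988, -0.0], [-0.001, -0.0, -1.0]]
contact_force: [-0.0, -3.3, 2.5]
grip_width: 0.37
finger_force: 20.4
```

Emit:
{"api": "play_rows", "payload": {"steps": [{"dx":-0.5,"dy":0,"dz":-1.8,"turn":0,"jaw":0.3},{"dx":-0.6,"dy":0,"dz":-1.8,"turn":0,"jaw":0.3},{"dx":-0.6,"dy":0,"dz":-1.8,"turn":0,"jaw":0.3},{"dx":0,"dy":0,"dz":0,"turn":0,"jaw":0.3}]}}

```text
time: 4.3
tool_pos: [0.4693, -0.0132, 0.1399]
tool_rot: [[-0.988, 0.157, 0.0], [0.157, 0.988, -0.0], [-0.0, -0.0, -1.0]]
contact_force: [0.7, -5.3, -1.8]
grip_width: 0.373
finger_force: 20.4
```

Emit:
{"api": "play_rows", "payload": {"steps": [{"dx":-0.7,"dy":0,"dz":-1.7,"turn":0,"jaw":0.3},{"dx":0,"dy":0,"dz":0,"turn":0,"jaw":0.3}]}}

```text
time: 4.47
tool_pos: [0.47, -0.0133, 0.1415]
tool_rot: [[-0.988, 0.157, 0.0], [0.157, 0.988, -0.0], [-0.0, -0.0, -1.0]]
contact_force: [1.0, -5.3, -3.0]
grip_width: 0.372
finger_force: 20.4
```

```bash
cat >> h.py <<'E'
def avg(n=5):
    f=[]
    for i in range(n): camera("top"); s=get_state(); f.append([*s["contact_force"],*s["tool_pos"]*1000])
    f=np.array(f);print("F",f.mean(0).round(2),"sd",f.std(0).round(2),"t",s["time"])
E
python3 -c "
from h import *
avg()"
```

```text
F [  1.21  -5.2   -2.01 469.99 -13.28 141.47] sd [0.51 0.44 0.57 0.01 0.01 0.  ] t 4.7167
```

Emit:
{"api": "play_rows", "payload": {"steps": [{"dx":-0.4,"dy":-0.3,"dz":-0.9,"turn":0,"jaw":0.3},{"dx":0,"dy":0,"dz":0,"turn":0,"jaw":0.3}]}}

```text
time: 4.88
tool_pos: [0.4703, -0.0134, 0.1423]
tool_rot: [[-0.988, 0.156, -0.0], [0.156, 0.988, -0.0], [0.0, -0.0, -1.0]]
contact_force: [1.3, -4.8, -4.0]
grip_width: 0.373
finger_force: 20.4
```

Emit:
{"api": "play_rows", "payload": {"steps": [{"dx":-0.4,"dy":-0.3,"dz":-0.9,"turn":0,"jaw":0.3},{"dx":0,"dy":0,"dz":0,"turn":0,"jaw":0.3}]}}

```text
time: 5.05
tool_pos: [0.4707, -0.0135, 0.1432]
tool_rot: [[-0.988, 0.156, 0.0], [0.156, 0.988, 0.0], [-0.0, 0.0, -1.0]]
contact_force: [2.0, -4.6, -4.9]
grip_width: 0.369
finger_force: 20.4
```

Emit:
{"api": "play_rows", "payload": {"steps": [{"dx":-0.4,"dy":-0.3,"dz":-0.8,"turn":0,"jaw":0.3},{"dx":0,"dy":0,"dz":0,"turn":0,"jaw":0.3}]}}

```text
time: 5.22
tool_pos: [0.4711, -0.0136, 0.1441]
tool_rot: [[-0.988, 0.156, 0.0], [0.156, 0.988, 0.0], [-0.0, 0.0, -1.0]]
contact_force: [2.4, -2.0, -4.9]
grip_width: 0.372
finger_force: 20.4
```

```bash
python3 -c "
from h import *
avg()"
```

```text
F [  1.77  -0.77  -4.26 471.07 -13.66 144.06] sd [0.21 0.42 0.38 0.01 0.01 0.01] t 5.4667
```

Emit:
{"api": "play_rows", "payload": {"steps": [{"dx":-0.4,"dy":0,"dz":-0.8,"turn":0,"jaw":0.3},{"dx":0,"dy":0,"dz":0,"turn":0,"jaw":0.3}]}}

```text
time: 5.63
tool_pos: [0.4714, -0.0138, 0.1448]
tool_rot: [[-0.988, 0.156, 0.0], [0.156, 0.988, 0.0], [-0.0, 0.0, -1.0]]
contact_force: [2.1, -0.1, -4.2]
grip_width: 0.375
finger_force: 20.4
```

```bash
python3 -c "
from h import *
avg(4)"
```

```text
F [ 1.3900e+00  4.1000e-01 -3.8700e+00  4.7136e+02 -1.3810e+01  1.4484e+02] sd [0.56 0.55 0.25 0.01 0.01 0.01] t 5.8333
```

Emit:
{"api": "play_rows", "payload": {"steps": [{"dx":-0.4,"dy":0,"dz":-0.8,"turn":0,"jaw":0.3},{"dx":0,"dy":0,"dz":0,"turn":0,"jaw":0.3}]}}

```text
time: 6.0
tool_pos: [0.4718, -0.0139, 0.1457]
tool_rot: [[-0.988, 0.156, 0.0], [0.156, 0.988, 0.0], [-0.0, 0.0, -1.0]]
contact_force: [1.8, -0.2, -4.3]
grip_width: 0.37
finger_force: 20.4
```

Emit:
{"api": "play_rows", "payload": {"steps": [{"dx":-0.4,"dy":0,"dz":-0.8,"turn":0,"jaw":0.3},{"dx":0,"dy":0,"dz":0,"turn":0,"jaw":0.3},{"dx":0,"dy":0,"dz":0,"turn":0,"jaw":0.3}]}}

```text
time: 6.25
tool_pos: [0.4721, -0.014, 0.1465]
tool_rot: [[-0.988, 0.156, 0.0], [0.156, 0.988, 0.0], [-0.0, 0.0, -1.0]]
contact_force: [1.3, 0.8, -4.1]
grip_width: 0.373
finger_force: 20.4
```

Emit:
{"api": "play_rows", "payload": {"steps": [{"dx":-0.4,"dy":0,"dz":-0.8,"turn":0,"jaw":0.3},{"dx":0,"dy":0,"dz":0,"turn":0,"jaw":0.3}]}}

```text
time: 6.42
tool_pos: [0.4725, -0.0141, 0.1473]
tool_rot: [[-0.988, 0.156, 0.0], [0.156, 0.988, 0.0], [0.0, 0.0, -1.0]]
contact_force: [1.7, 2.6, -4.4]
grip_width: 0.372
finger_force: 20.4
```

Emit:
{"api": "play_rows", "payload": {"steps": [{"dx":-0.5,"dy":0,"dz":-0.8,"turn":0,"jaw":0.3},{"dx":0,"dy":0,"dz":0,"turn":0,"jaw":0.3},{"dx":0,"dy":0,"dz":0,"turn":0,"jaw":0.3}]}}

```text
time: 6.67
tool_pos: [0.4729, -0.0142, 0.148]
tool_rot: [[-0.988, 0.156, -0.0], [0.156, 0.988, 0.0], [0.0, 0.0, -1.0]]
contact_force: [0.0, 3.3, -4.3]
grip_width: 0.369
finger_force: 20.4
```

Emit:
{"api": "play_rows", "payload": {"steps": [{"dx":-0.5,"dy":0.4,"dz":-0.8,"turn":0,"jaw":0.3},{"dx":0,"dy":0,"dz":0,"turn":0,"jaw":0.3}]}}

```text
time: 6.83
tool_pos: [0.4734, -0.0142, 0.1488]
tool_rot: [[-0.988, 0.156, -0.0], [0.156, 0.988, -0.0], [0.0, -0.0, -1.0]]
contact_force: [-0.0, 1.4, -4.0]
grip_width: 0.371
finger_force: 20.4
```

Emit:
{"api": "play_rows", "payload": {"steps": [{"dx":-0.5,"dy":0.2,"dz":-0.8,"turn":0,"jaw":0.3},{"dx":0,"dy":0,"dz":0,"turn":0,"jaw":0.3},{"dx":0,"dy":0,"dz":0,"turn":0,"jaw":0.3}]}}

```text
time: 7.08
tool_pos: [0.4738, -0.0141, 0.1496]
tool_rot: [[-0.988, 0.156, -0.0], [0.156, 0.988, -0.0], [0.0, -0.0, -1.0]]
contact_force: [-0.4, -0.1, -3.5]
grip_width: 0.369
finger_force: 20.4
```

Emit:
{"api": "play_rows", "payload": {"steps": [{"dx":-0.5,"dy":0,"dz":-0.8,"turn":0,"jaw":0.3},{"dx":0,"dy":0,"dz":0,"turn":0,"jaw":0.3}]}}

```text
time: 7.25
tool_pos: [0.4743, -0.0142, 0.1504]
tool_rot: [[-0.988, 0.156, -0.0], [0.156, 0.988, -0.0], [0.0, -0.0, -1.0]]
contact_force: [-0.1, -0.8, -3.7]
grip_width: 0.372
finger_force: 20.4
```

Emit:
{"api": "play_rows", "payload": {"steps": [{"dx":-0.5,"dy":0,"dz":-0.8,"turn":0,"jaw":0.3},{"dx":0,"dy":0,"dz":0,"turn":0,"jaw":0.3},{"dx":0,"dy":0,"dz":0,"turn":0,"jaw":0.3}]}}

```text
time: 7.5
tool_pos: [0.4749, -0.0142, 0.1512]
tool_rot: [[-0.988, 0.156, -0.0], [0.156, 0.988, -0.0], [0.0, -0.0, -1.0]]
contact_force: [-1.8, -0.8, -2.5]
grip_width: 0.374
finger_force: 20.4
```

Emit:
{"api": "play_rows", "payload": {"steps": [{"dx":-0.5,"dy":0,"dz":-0.8,"turn":0,"jaw":0.3},{"dx":0,"dy":0,"dz":0,"turn":0,"jaw":0.3}]}}

```text
time: 7.67
tool_pos: [0.4754, -0.0143, 0.1521]
tool_rot: [[-0.988, 0.156, -0.0], [0.156, 0.988, -0.0], [0.0, -0.0, -1.0]]
contact_force: [-2.3, -0.1, -1.3]
grip_width: 0.372
finger_force: 20.4
```

Emit:
{"api": "play_rows", "payload": {"steps": [{"dx":-0.5,"dy":0,"dz":-0.8,"turn":0,"jaw":0.3},{"dx":0,"dy":0,"dz":0,"turn":0,"jaw":0.3},{"dx":0,"dy":0,"dz":0,"turn":0,"jaw":0.3}]}}

```text
time: 7.92
tool_pos: [0.4761, -0.0144, 0.1529]
tool_rot: [[-0.988, 0.156, 0.0], [0.156, 0.988, -0.0], [-0.0, -0.0, -1.0]]
contact_force: [-2.5, -2.3, -3.4]
grip_width: 0.374
finger_force: 20.4
```

Emit:
{"api": "play_rows", "payload": {"steps": [{"dx":-0.5,"dy":-0.2,"dz":-0.7,"turn":0,"jaw":0.3},{"dx":0,"dy":0,"dz":0,"turn":0,"jaw":0.3}]}}

```text
time: 8.08
tool_pos: [0.4765, -0.0145, 0.1536]
tool_rot: [[-0.988, 0.156, -0.0], [0.156, 0.988, -0.0], [-0.0, -0.0, -1.0]]
contact_force: [-1.0, -2.9, -2.6]
grip_width: 0.37
finger_force: 20.4
```

```bash
python3 -c "
from h import *
avg(4)"
```

```text
F [ -1.96  -2.9   -3.28 476.56 -14.48 153.55] sd [0.14 0.47 0.51 0.01 0.02 0.01] t 8.2833
```

Emit:
{"api": "play_rows", "payload": {"steps": [{"dx":-0.6,"dy":-0.2,"dz":-0.7,"turn":0,"jaw":0.3},{"dx":0,"dy":0,"dz":0,"turn":0,"jaw":0.3}]}}

```text
time: 8.45
tool_pos: [0.4771, -0.0146, 0.1542]
tool_rot: [[-0.988, 0.156, -0.0], [0.156, 0.988, 0.0], [0.0, 0.0, -1.0]]
contact_force: [-2.0, -1.4, -3.0]
grip_width: 0.369
finger_force: 20.4
```

Emit:
{"api": "play_rows", "payload": {"steps": [{"dx":-0.6,"dy":-0.2,"dz":-0.7,"turn":0,"jaw":0.3},{"dx":0,"dy":0,"dz":0,"turn":0,"jaw":0.3},{"dx":0,"dy":0,"dz":0,"turn":0,"jaw":0.3}]}}

```text
time: 8.7
tool_pos: [0.4776, -0.0147, 0.1549]
tool_rot: [[-0.988, 0.156, 0.0], [0.156, 0.988, 0.0], [0.0, 0.0, -1.0]]
contact_force: [-2.4, 0.3, -2.4]
grip_width: 0.371
finger_force: 20.4
```

Emit:
{"api": "play_rows", "payload": {"steps": [{"dx":-0.6,"dy":0,"dz":-0.7,"turn":0,"jaw":0.3},{"dx":0,"dy":0,"dz":0,"turn":0,"jaw":0.3}]}}

```text
time: 8.87
tool_pos: [0.4783, -0.0149, 0.1557]
tool_rot: [[-0.988, 0.156, 0.0], [0.156, 0.988, 0.0], [-0.0, 0.0, -1.0]]
contact_force: [-2.0, 0.4, -2.4]
grip_width: 0.371
finger_force: 20.4
```

Emit:
{"api": "play_rows", "payload": {"steps": [{"dx":-0.6,"dy":0,"dz":-0.7,"turn":0,"jaw":0.3},{"dx":0,"dy":0,"dz":0,"turn":0,"jaw":0.3},{"dx":0,"dy":0,"dz":0,"turn":0,"jaw":0.3}]}}

```text
time: 9.12
tool_pos: [0.4789, -0.015, 0.1564]
tool_rot: [[-0.988, 0.156, 0.0], [0.156, 0.988, 0.0], [-0.0, 0.0, -1.0]]
contact_force: [-1.1, 0.3, -1.9]
grip_width: 0.377
finger_force: 20.4
```

Emit:
{"api": "play_rows", "payload": {"steps": [{"dx":-0.6,"dy":0.1,"dz":-0.7,"turn":0,"jaw":0.3},{"dx":0,"dy":0,"dz":0,"turn":0,"jaw":0.3}]}}

```text
time: 9.28
tool_pos: [0.4796, -0.0152, 0.1571]
tool_rot: [[-0.988, 0.156, 0.0], [0.156, 0.988, 0.0], [-0.0, 0.0, -1.0]]
contact_force: [-1.7, 0.9, -3.2]
grip_width: 0.371
finger_force: 20.3
```

Emit:
{"api": "play_rows", "payload": {"steps": [{"dx":-0.6,"dy":0,"dz":-0.7,"turn":0,"jaw":0.3},{"dx":0,"dy":0,"dz":0,"turn":0,"jaw":0.3},{"dx":0,"dy":0,"dz":0,"turn":0,"jaw":0.3}]}}

```text
time: 9.53
tool_pos: [0.4802, -0.0152, 0.1578]
tool_rot: [[-0.988, 0.156, 0.0], [0.156, 0.988, 0.0], [-0.0, 0.0, -1.0]]
contact_force: [-1.4, 2.2, -2.4]
grip_width: 0.371
finger_force: 20.3
```

Emit:
{"api": "play_rows", "payload": {"steps": [{"dx":-0.6,"dy":0.2,"dz":-0.7,"turn":0,"jaw":0.3},{"dx":0,"dy":0,"dz":0,"turn":0,"jaw":0.3}]}}

```text
time: 9.7
tool_pos: [0.4809, -0.0153, 0.1585]
tool_rot: [[-0.988, 0.156, 0.0], [0.156, 0.988, -0.0], [-0.0, -0.0, -1.0]]
contact_force: [-0.4, 1.2, -2.8]
grip_width: 0.37
finger_force: 20.3
```

Emit:
{"api": "play_rows", "payload": {"steps": [{"dx":-0.7,"dy":0.1,"dz":-0.7,"turn":0,"jaw":0.3},{"dx":0,"dy":0,"dz":0,"turn":0,"jaw":0.3},{"dx":0,"dy":0,"dz":0,"turn":0,"jaw":0.3}]}}

```text
time: 9.95
tool_pos: [0.4815, -0.0154, 0.1592]
tool_rot: [[-0.988, 0.156, 0.0], [0.156, 0.988, -0.0], [-0.0, -0.0, -1.0]]
contact_force: [-1.1, 0.3, -2.9]
grip_width: 0.366
finger_force: 20.3
```

```bash
python3 - <<'E'
from h import *
avg(3)
cv2.imwrite("pics/t4.png",cv2.resize(camera("scene")[140:220,270:370,::-1],(750,600),interpolation=3))
E
```

```text
F [-2.0000e-01 -5.4000e-01 -3.0600e+00  4.8148e+02 -1.5390e+01  1.5915e+02] sd [0.47 0.25 0.37 0.01 0.01 0.01] t 10.1
```

View pics/t4.png

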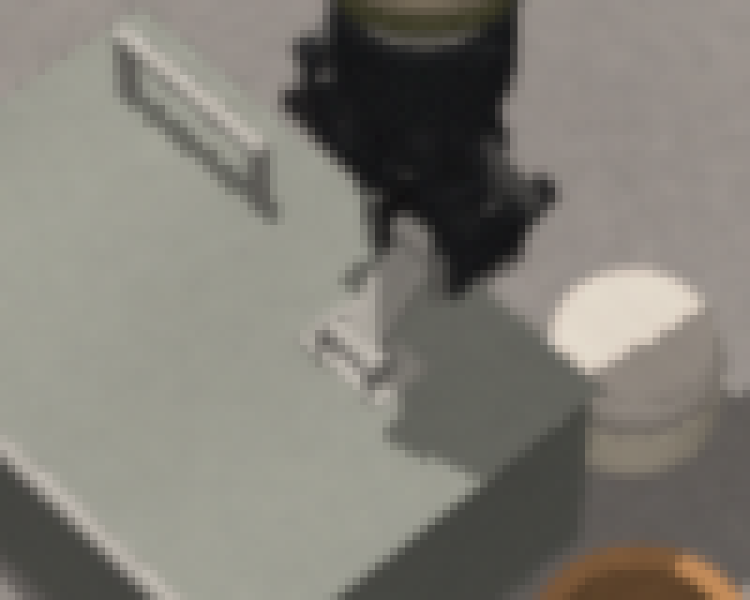

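The paddle is tilted up between the fingers around (405,230), and the lid is still shut. There is no sign of the stop yet.

Emit:
{"api": "play_rows", "payload": {"steps": [{"dx":-0.7,"dy":0,"dz":-0.7,"turn":0,"jaw":0.3},{"dx":0,"dy":0,"dz":0,"turn":0,"jaw":0.3}]}}

```text
time: 10.32
tool_pos: [0.4821, -0.0155, 0.1598]
tool_rot: [[-0.988, 0.156, -0.0], [0.156, 0.988, -0.0], [-0.0, -0.0, -1.0]]
contact_force: [-1.0, -1.3, -3.9]
grip_width: 0.373
finger_force: 20.4
```

Emit:
{"api": "play_rows", "payload": {"steps": [{"dx":-0.7,"dy":0,"dz":-0.6,"turn":0,"jaw":0.3},{"dx":0,"dy":0,"dz":0,"turn":0,"jaw":0.3},{"dx":0,"dy":0,"dz":0,"turn":0,"jaw":0.3}]}}

```text
time: 10.57
tool_pos: [0.4827, -0.0155, 0.1604]
tool_rot: [[-0.988, 0.156, -0.0], [0.156, 0.988, -0.0], [0.0, -0.0, -1.0]]
contact_force: [-2.1, -2.1, -3.5]
grip_width: 0.373
finger_force: 20.4
```

Emit:
{"api": "play_rows", "payload": {"steps": [{"dx":-0.7,"dy":-0.2,"dz":-0.6,"turn":0,"jaw":0.3},{"dx":0,"dy":0,"dz":0,"turn":0,"jaw":0.3}]}}

```text
time: 10.73
tool_pos: [0.4834, -0.0157, 0.161]
tool_rot: [[-0.988, 0.156, -0.0], [0.156, 0.988, 0.0], [0.0, 0.0, -1.0]]
contact_force: [-1.6, -0.7, -3.1]
grip_width: 0.374
finger_force: 20.3
```

```bash
python3 -c "
from h import *
avg(6)"
```

```text
F [-1.6600e+00 -4.0000e-02 -3.0600e+00  4.8341e+02 -1.5690e+01  1.6105e+02] sd [0.65 0.41 0.29 0.01 0.02 0.  ] t 11.0333
```

Emit:
{"api": "play_rows", "payload": {"steps": [{"dx":-0.7,"dy":0,"dz":-0.6,"turn":0,"jaw":0.3},{"dx":0,"dy":0,"dz":0,"turn":0,"jaw":0.3},{"dx":0,"dy":0,"dz":0,"turn":0,"jaw":0.3}]}}

```text
time: 11.28
tool_pos: [0.484, -0.0158, 0.1616]
tool_rot: [[-0.988, 0.156, -0.0], [0.156, 0.988, 0.0], [0.0, -0.0, -1.0]]
contact_force: [-1.9, 0.5, -2.7]
grip_width: 0.374
finger_force: 20.4
```

```bash
python3 -c "
from h import *
avg(6)"
```

```text
F [-2.5300e+00  3.8000e-01 -2.0000e+00  4.8402e+02 -1.5800e+01  1.6161e+02] sd [0.34 0.48 0.43 0.02 0.01 0.01] t 11.5833
```

Emit:
{"api": "play_rows", "payload": {"steps": [{"dx":-0.7,"dy":0,"dz":-0.6,"turn":0,"jaw":0.3},{"dx":0,"dy":0,"dz":0,"turn":0,"jaw":0.3},{"dx":0,"dy":0,"dz":0,"turn":0,"jaw":0.3}]}}

```text
time: 11.83
tool_pos: [0.4849, -0.0159, 0.1622]
tool_rot: [[-0.988, 0.156, 0.0], [0.156, 0.988, 0.0], [-0.0, 0.0, -1.0]]
contact_force: [-2.5, 0.2, -3.2]
grip_width: 0.372
finger_force: 20.4
```

```bash
python3 -c "
from h import *
avg(6)"
```

```text
F [-2.4100e+00  1.6000e-01 -1.9700e+00  4.8486e+02 -1.5950e+01  1.6224e+02] sd [0.48 0.32 0.31 0.02 0.01 0.  ] t 12.1333
```

Emit:
{"api": "play_rows", "payload": {"steps": [{"dx":-0.7,"dy":0,"dz":-0.6,"turn":0,"jaw":0.3},{"dx":0,"dy":0,"dz":0,"turn":0,"jaw":0.3},{"dx":0,"dy":0,"dz":0,"turn":0,"jaw":0.3}]}}

```text
time: 12.38
tool_pos: [0.4855, -0.0161, 0.1628]
tool_rot: [[-0.988, 0.156, 0.0], [0.156, 0.988, -0.0], [-0.0, -0.0, -1.0]]
contact_force: [-2.8, 0.9, -2.6]
grip_width: 0.372
finger_force: 20.4
```

```bash
python3 -c "
from h import *
avg(6)"
```

```text
F [ -2.34   0.59  -2.5  485.5  -16.05 162.82] sd [0.33 0.26 0.55 0.01 0.01 0.01] t 12.6833
```

Emit:
{"api": "play_rows", "payload": {"steps": [{"dx":-0.7,"dy":0,"dz":-0.6,"turn":0,"jaw":0.3},{"dx":0,"dy":0,"dz":0,"turn":0,"jaw":0.3},{"dx":0,"dy":0,"dz":0,"turn":0,"jaw":0.3}]}}

```text
time: 12.93
tool_pos: [0.4863, -0.0162, 0.1634]
tool_rot: [[-0.988, 0.156, 0.0], [0.156, 0.988, 0.0], [-0.0, 0.0, -1.0]]
contact_force: [-1.4, 0.2, -2.4]
grip_width: 0.371
finger_force: 20.3
```

```bash
python3 -c "
from h import *
avg(6)"
```

```text
F [-1.9500e+00  4.0000e-01 -3.1600e+00  4.8625e+02 -1.6200e+01  1.6342e+02] sd [0.62 0.32 0.57 0.01 0.02 0.01] t 13.2333
```

Emit:
{"api": "play_rows", "payload": {"steps": [{"dx":-0.7,"dy":0,"dz":-0.5,"turn":0,"jaw":0.3},{"dx":0,"dy":0,"dz":0,"turn":0,"jaw":0.3},{"dx":0,"dy":0,"dz":0,"turn":0,"jaw":0.3}]}}

```text
time: 13.48
tool_pos: [0.4869, -0.0163, 0.1639]
tool_rot: [[-0.988, 0.156, 0.0], [0.156, 0.988, -0.0], [-0.0, -0.0, -1.0]]
contact_force: [-3.4, -0.1, -3.9]
grip_width: 0.372
finger_force: 20.3
```

```bash
python3 -c "
from h import *
avg(6)"
```

```text
F [-2.0200e+00  4.8000e-01 -3.0800e+00  4.8689e+02 -1.6280e+01  1.6391e+02] sd [0.54 0.38 0.47 0.01 0.01 0.01] t 13.7833
```

Emit:
{"api": "play_rows", "payload": {"steps": [{"dx":-0.7,"dy":0,"dz":-0.5,"turn":0,"jaw":0.3},{"dx":0,"dy":0,"dz":0,"turn":0,"jaw":0.3},{"dx":0,"dy":0,"dz":0,"turn":0,"jaw":0.3}]}}

```text
time: 14.03
tool_pos: [0.4875, -0.0164, 0.1644]
tool_rot: [[-0.988, 0.156, -0.0], [0.156, 0.988, -0.0], [0.0, -0.0, -1.0]]
contact_force: [-2.1, 0.4, -2.3]
grip_width: 0.373
finger_force: 20.3
```

```bash
python3 -c "
from h import *
avg(6)"
```

```text
F [ -2.8    0.62  -2.51 487.49 -16.4  164.39] sd [0.12 0.59 0.32 0.02 0.01 0.01] t 14.3333
```

Emit:
{"api": "play_rows", "payload": {"steps": [{"dx":-0.8,"dy":0,"dz":-0.5,"turn":0,"jaw":0.3},{"dx":0,"dy":0,"dz":0,"turn":0,"jaw":0.3},{"dx":0,"dy":0,"dz":0,"turn":0,"jaw":0.3}]}}

```text
time: 14.58
tool_pos: [0.4884, -0.0165, 0.1649]
tool_rot: [[-0.988, 0.156, 0.0], [0.156, 0.988, -0.0], [-0.0, -0.0, -1.0]]
contact_force: [-3.2, 0.3, -2.4]
grip_width: 0.37
finger_force: 20.3
```

```bash
python3 -c "
from h import *
avg(6)"
```

```text
F [-2.6300e+00  4.4000e-01 -1.4300e+00  4.8838e+02 -1.6520e+01  1.6494e+02] sd [0.53 0.45 0.56 0.01 0.02 0.01] t 14.8833
```

Emit:
{"api": "play_rows", "payload": {"steps": [{"dx":-0.7,"dy":0,"dz":-0.5,"turn":0,"jaw":0.3},{"dx":0,"dy":0,"dz":0,"turn":0,"jaw":0.3},{"dx":0,"dy":0,"dz":0,"turn":0,"jaw":0.3}]}}

```text
time: 15.13
tool_pos: [0.489, -0.0167, 0.1654]
tool_rot: [[-0.988, 0.156, 0.0], [0.156, 0.988, -0.0], [-0.0, -0.0, -1.0]]
contact_force: [-2.9, 0.9, -0.9]
grip_width: 0.369
finger_force: 20.3
```

```bash
python3 -c "
from h import *
avg(6)"
```

```text
F [-3.1100e+00  4.2000e-01 -1.5300e+00  4.8900e+02 -1.6640e+01  1.6541e+02] sd [0.59 0.22 0.47 0.01 0.02 0.01] t 15.4333
```

Emit:
{"api": "play_rows", "payload": {"steps": [{"dx":-0.7,"dy":0,"dz":-0.5,"turn":0,"jaw":0.3},{"dx":0,"dy":0,"dz":0,"turn":0,"jaw":0.3},{"dx":0,"dy":0,"dz":0,"turn":0,"jaw":0.3}]}}

```text
time: 15.68
tool_pos: [0.4899, -0.0168, 0.1659]
tool_rot: [[-0.988, 0.156, 0.0], [0.156, 0.988, -0.0], [-0.0, 0.0, -1.0]]
contact_force: [-3.8, 0.7, -2.7]
grip_width: 0.37
finger_force: 20.3
```

```bash
python3 -c "
from h import *
avg(8)"
```

```text
F [-2.3100e+00  3.8000e-01 -1.9300e+00  4.8987e+02 -1.6780e+01  1.6593e+02] sd [0.42 0.51 0.32 0.01 0.01 0.01] t 16.0833
```

```bash
python3 - <<'E'
from h import *
im=camera("scene")[:,:,::-1]
a=np.radians(-9);X=np.array([np.cos(a),np.sin(a),0]);Y=np.array([-X[1],X[0],0]);H=np.array([.6435,-.110,.11])
x0,y0,k=295,150,12
b=cv2.resize(im[y0:y0+48,x0:x0+64],None,fx=k,fy=k,interpolation=3)
for th,c in((42,(0,0,255)),(36,(0,255,255)),(30,(255,0,0))):
    f=np.radians(15.07+th);P=[H+X*(-.135-.0539*np.cos(f))+Y*(.07+s)+[0,0,.017+.0539*np.sin(f)] for s in(-.017,.017)]
    q=[tuple(int(v) for v in (pix("scene",p)-[x0,y0]+.5)*k) for p in P];cv2.line(b,*q,c,1);print(th,q)
p=tuple(int(v) for v in (pix("scene",H+X*-.135+Y*.07+[0,0,.017])-[x0,y0]+.5)*k);cv2.circle(b,p,5,(0,255,0),1);print(p)
cv2.imwrite("pics/t5.png",b)
E
```

```text
42 [(304, 240), (393, 313)]
36 [(317, 239), (405, 311)]
30 [(328, 239), (417, 311)]
(269, 441)
```

View pics/t5.png

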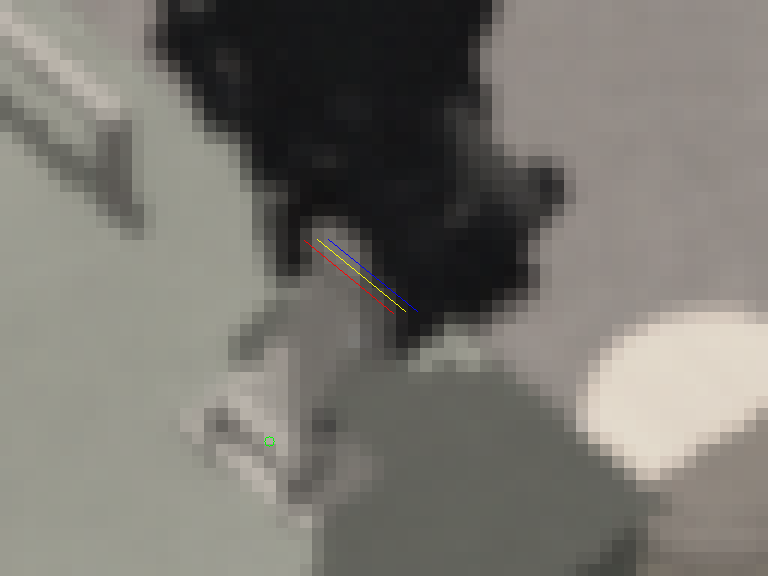

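The paddle is still between the fingers, with its front edge from about (320,230) to (380,290). The predicted lines for 30 to 42° all fall on it, so my angle could be several degrees out. I'll keep going in small steps.

Emit:
{"api": "play_rows", "payload": {"steps": [{"dx":-0.7,"dy":0,"dz":-0.5,"turn":0,"jaw":0.3},{"dx":0,"dy":0,"dz":0,"turn":0,"jaw":0.3},{"dx":0,"dy":0,"dz":0,"turn":0,"jaw":0.3}]}}

```text
time: 16.38
tool_pos: [0.4903, -0.0168, 0.1663]
tool_rot: [[-0.988, 0.156, -0.0], [0.156, 0.988, -0.0], [0.0, -0.0, -1.0]]
contact_force: [-2.3, 0.2, -3.2]
grip_width: 0.371
finger_force: 20.3
```

```bash
python3 -c "
from h import *
avg(8)"
```

```text
F [ -2.72   0.59  -4.97 490.32 -16.85 166.32] sd [0.6  0.4  0.61 0.02 0.02 0.01] t 16.7833
```

The force has risen by about 1.8 N, so this is the start of the stop. I'll take one half step.

Emit:
{"api": "play_rows", "payload": {"steps": [{"dx":-0.35,"dy":0,"dz":-0.2,"turn":0,"jaw":0.3},{"dx":0,"dy":0,"dz":0,"turn":0,"jaw":0.3},{"dx":0,"dy":0,"dz":0,"turn":0,"jaw":0.3}]}}

```text
time: 17.03
tool_pos: [0.4905, -0.0169, 0.1665]
tool_rot: [[-0.988, 0.156, -0.0], [0.156, 0.988, -0.0], [0.0, -0.0, -1.0]]
contact_force: [-2.7, 0.8, -5.9]
grip_width: 0.374
finger_force: 20.4
```

```bash
python3 -c "
from h import *
avg(8)"
```

```text
F [ -3.13   0.91  -6.15 490.57 -16.89 166.52] sd [0.5  0.36 0.48 0.04 0.01 0.03] t 17.4333
```

The rise is about 2.8 N, which is inside the 2 to 4 N window. I'll release the paddle, clear it, and move over to the bar.

Emit:
{"api": "play_rows", "payload": {"steps": [{"dx":0,"dy":0,"dz":0,"turn":0,"jaw":0.45},{"dx":0,"dy":0,"dz":0,"turn":0,"jaw":0.6},{"dx":0,"dy":0,"dz":0,"turn":0,"jaw":0.7},{"dx":0,"dy":0,"dz":-10,"turn":0,"jaw":0.7},{"dx":0,"dy":0,"dz":-15,"turn":0,"jaw":0.7},{"dx":0,"dy":0,"dz":-20,"turn":0,"jaw":0.7},{"dx":0,"dy":0,"dz":-20,"turn":0,"jaw":0.7},{"dx":0,"dy":-23,"dz":0,"turn":0,"jaw":0.7},{"dx":0,"dy":-23,"dz":0,"turn":0,"jaw":0.7},{"dx":0,"dy":-23,"dz":0,"turn":0,"jaw":0.7},{"dx":0,"dy":-23,"dz":0,"turn":0,"jaw":0.7},{"dx":0,"dy":-23,"dz":0,"turn":0,"jaw":0.7},{"dx":0,"dy":-24,"dz":0,"turn":0,"jaw":0.7}]}}

```text
time: 18.52
tool_pos: [0.4696, -0.1554, 0.2322]
tool_rot: [[-0.988, 0.156, 0.002], [0.156, 0.988, -0.001], [-0.002, -0.0, -1.0]]
contact_force: [0.3, -0.1, 0.3]
grip_width: 0.701
finger_force: 0.0
```

Emit:
{"api": "play_rows", "payload": {"steps": [{"dx":0,"dy":0,"dz":0,"turn":6,"jaw":0.6},{"dx":0,"dy":0,"dz":0,"turn":6,"jaw":0.6},{"dx":0,"dy":0,"dz":0,"turn":6,"jaw":0.6},{"dx":0,"dy":0,"dz":0,"turn":6,"jaw":0.6},{"dx":0,"dy":0,"dz":0,"turn":6,"jaw":0.6},{"dx":0,"dy":0,"dz":0,"turn":6,"jaw":0.6},{"dx":0,"dy":0,"dz":0,"turn":6,"jaw":0.6},{"dx":0,"dy":0,"dz":0,"turn":6,"jaw":0.6},{"dx":0,"dy":0,"dz":0,"turn":6,"jaw":0.6},{"dx":0,"dy":0,"dz":0,"turn":6,"jaw":0.6},{"dx":0,"dy":0,"dz":0,"turn":6,"jaw":0.6},{"dx":0,"dy":0,"dz":0,"turn":6,"jaw":0.6},{"dx":0,"dy":0,"dz":0,"turn":6,"jaw":0.6},{"dx":0,"dy":0,"dz":0,"turn":6,"jaw":0.6},{"dx":0,"dy":0,"dz":0,"turn":6,"jaw":0.6},{"dx":0,"dy":0,"dz":0,"turn":0,"jaw":0.6},{"dx":0,"dy":0,"dz":0,"turn":0,"jaw":0.6}]}}

```text
time: 19.93
tool_pos: [0.4696, -0.1542, 0.2319]
tool_rot: [[0.153, 0.988, 0.001], [0.988, -0.153, -0.001], [-0.0, 0.001, -1.0]]
contact_force: [0.9, 0.0, -0.1]
grip_width: 0.597
finger_force: 0.0
```

```bash
python3 - <<'E'
from h import *
go([.469,-.154,.148])
E
```

```text
t 19.9333 tcp [ 0.4696 -0.1542  0.2319] yaw_y -8.78 q [-0.14  0.37  0.46  2.15 -0.26  0.68  0.34] F [ 0.92  0.04 -0.09] mm: [ 0.2 -0.7 83.9]
```

Emit:
{"api": "play_rows", "payload": {"steps": [{"dx":0,"dy":0,"dz":20,"turn":0,"jaw":0.6},{"dx":0,"dy":0,"dz":20,"turn":0,"jaw":0.6},{"dx":0,"dy":0,"dz":20,"turn":0,"jaw":0.6},{"dx":0,"dy":0,"dz":15,"turn":0,"jaw":0.6},{"dx":0,"dy":0,"dz":10,"turn":0,"jaw":0.6},{"dx":0,"dy":0,"dz":0,"turn":0,"jaw":0.6},{"dx":0,"dy":0,"dz":0,"turn":0,"jaw":0.6}]}}

```text
time: 20.52
tool_pos: [0.4691, -0.1545, 0.1466]
tool_rot: [[0.155, 0.988, -0.0], [0.988, -0.155, 0.0], [0.0, -0.0, -1.0]]
contact_force: [0.5, 0.3, -0.5]
grip_width: 0.602
finger_force: 0.0
```

Emit:
{"api": "play_rows", "payload": {"steps": [{"dx":0,"dy":0,"dz":0,"turn":0,"jaw":0.4},{"dx":0,"dy":0,"dz":0,"turn":0,"jaw":0.3},{"dx":0,"dy":0,"dz":0,"turn":0,"jaw":0.2},{"dx":0,"dy":0,"dz":0,"turn":0,"jaw":0.15},{"dx":0,"dy":0,"dz":0,"turn":0,"jaw":0.1},{"dx":0,"dy":0,"dz":0,"turn":0,"jaw":0},{"dx":0,"dy":0,"dz":0,"turn":0,"jaw":0},{"dx":0,"dy":0,"dz":0,"turn":0,"jaw":0},{"dx":0,"dy":0,"dz":0,"turn":0,"jaw":0}], "force": 30}}

```text
time: 21.27
tool_pos: [0.4679, -0.1539, 0.147]
tool_rot: [[0.156, 0.988, -0.001], [0.988, -0.156, 0.001], [0.001, -0.002, -1.0]]
contact_force: [-4.7, 0.8, 8.3]
grip_width: 0.104
finger_force: 29.3
```

Emit:
{"api": "play_rows", "payload": {"steps": [{"dx":0,"dy":-1,"dz":-1.5,"turn":0,"jaw":0},{"dx":0,"dy":0,"dz":0,"turn":0,"jaw":0},{"dx":0,"dy":0,"dz":0,"turn":0,"jaw":0}], "force": 60}}

```text
time: 21.52
tool_pos: [0.468, -0.1539, 0.1481]
tool_rot: [[0.156, 0.988, -0.0], [0.988, -0.156, 0.0], [-0.0, -0.0, -1.0]]
contact_force: [0.2, 0.1, -5.2]
grip_width: 0.09
finger_force: 59.4
```

Emit:
{"api": "play_rows", "payload": {"steps": [{"dx":0,"dy":0.2,"dz":-0.8,"turn":0,"jaw":0},{"dx":0,"dy":0,"dz":0,"turn":0,"jaw":0},{"dx":0,"dy":0,"dz":0,"turn":0,"jaw":0}]}}

```text
time: 21.77
tool_pos: [0.4681, -0.1539, 0.1485]
tool_rot: [[0.156, 0.988, -0.001], [0.988, -0.156, 0.0], [-0.0, -0.001, -1.0]]
contact_force: [2.5, -0.0, -14.2]
grip_width: 0.09
finger_force: 58.4
```

Emit:
{"api": "play_rows", "payload": {"steps": [{"dx":0,"dy":0.2,"dz":-0.5,"turn":0,"jaw":0},{"dx":0,"dy":0,"dz":0,"turn":0,"jaw":0}]}}

```text
time: 21.93
tool_pos: [0.4683, -0.154, 0.1491]
tool_rot: [[0.156, 0.988, -0.001], [0.988, -0.156, 0.0], [-0.0, -0.001, -1.0]]
contact_force: [1.5, -0.7, -16.8]
grip_width: 0.093
finger_force: 58.2
```

Emit:
{"api": "play_rows", "payload": {"steps": [{"dx":0,"dy":0.1,"dz":-0.4,"turn":0,"jaw":0},{"dx":0,"dy":0,"dz":0,"turn":0,"jaw":0}]}}

```text
time: 22.1
tool_pos: [0.4684, -0.154, 0.1497]
tool_rot: [[0.156, 0.988, -0.0], [0.988, -0.156, 0.0], [0.0, -0.0, -1.0]]
contact_force: [1.3, 0.0, -17.6]
grip_width: 0.09
finger_force: 58.2
```

Emit:
{"api": "play_rows", "payload": {"steps": [{"dx":0,"dy":0.1,"dz":-0.5,"turn":0,"jaw":0},{"dx":0,"dy":0,"dz":0,"turn":0,"jaw":0}]}}

```text
time: 22.27
tool_pos: [0.4686, -0.154, 0.1503]
tool_rot: [[0.156, 0.988, -0.0], [0.988, -0.156, 0.0], [0.0, -0.0, -1.0]]
contact_force: [2.3, -0.8, -17.5]
grip_width: 0.087
finger_force: 58.2
```

Emit:
{"api": "play_rows", "payload": {"steps": [{"dx":0,"dy":0.1,"dz":-0.4,"turn":0,"jaw":0},{"dx":0,"dy":0,"dz":0,"turn":0,"jaw":0}]}}

```text
time: 22.43
tool_pos: [0.4687, -0.154, 0.1507]
tool_rot: [[0.156, 0.988, -0.0], [0.988, -0.156, 0.0], [0.0, -0.0, -1.0]]
contact_force: [1.5, 0.9, -17.4]
grip_width: 0.093
finger_force: 58.3
```

Emit:
{"api": "play_rows", "payload": {"steps": [{"dx":0,"dy":0.2,"dz":-0.6,"turn":0,"jaw":0},{"dx":0,"dy":0,"dz":0,"turn":0,"jaw":0}]}}

```text
time: 22.6
tool_pos: [0.4689, -0.1541, 0.1514]
tool_rot: [[0.156, 0.988, -0.0], [0.988, -0.156, 0.0], [0.0, -0.0, -1.0]]
contact_force: [1.4, 1.3, -16.0]
grip_width: 0.093
finger_force: 58.3
```

Emit:
{"api": "play_rows", "payload": {"steps": [{"dx":0,"dy":0.2,"dz":-0.6,"turn":0,"jaw":0},{"dx":0,"dy":0,"dz":0,"turn":0,"jaw":0}]}}

```text
time: 22.77
tool_pos: [0.469, -0.1541, 0.152]
tool_rot: [[0.156, 0.988, -0.0], [0.988, -0.156, 0.0], [0.0, -0.0, -1.0]]
contact_force: [0.9, -0.1, -16.8]
grip_width: 0.092
finger_force: 58.4
```

Emit:
{"api": "play_rows", "payload": {"steps": [{"dx":0,"dy":0.2,"dz":-0.7,"turn":0,"jaw":0},{"dx":0,"dy":0,"dz":0,"turn":0,"jaw":0}]}}

```text
time: 22.93
tool_pos: [0.4693, -0.1541, 0.1527]
tool_rot: [[0.156, 0.988, -0.0], [0.988, -0.156, 0.0], [0.0, -0.0, -1.0]]
contact_force: [1.5, 1.7, -15.8]
grip_width: 0.09
finger_force: 58.4
```

The lid is free: the force holds at 16 to 17 N while it rises. I'll swing it along the arc.

Emit:
{"api": "play_rows", "payload": {"steps": [{"dx":0,"dy":0.9,"dz":-2.8,"turn":0,"jaw":0},{"dx":0,"dy":0.9,"dz":-2.8,"turn":0,"jaw":0},{"dx":0,"dy":1.0,"dz":-2.8,"turn":0,"jaw":0},{"dx":0,"dy":1.0,"dz":-2.8,"turn":0,"jaw":0},{"dx":0,"dy":2.1,"dz":-5.6,"turn":0,"jaw":0},{"dx":0,"dy":2.3,"dz":-5.5,"turn":0,"jaw":0},{"dx":0,"dy":2.5,"dz":-5.4,"turn":0,"jaw":0},{"dx":0,"dy":2.7,"dz":-5.3,"turn":0,"jaw":0},{"dx":0,"dy":2.9,"dz":-5.2,"turn":0,"jaw":0},{"dx":0,"dy":3.1,"dz":-5.1,"turn":0,"jaw":0},{"dx":0,"dy":3.2,"dz":-5.0,"turn":0,"jaw":0},{"dx":0,"dy":3.4,"dz":-4.9,"turn":0,"jaw":0},{"dx":0,"dy":0,"dz":0,"turn":0,"jaw":0},{"dx":0,"dy":0,"dz":0,"turn":0,"jaw":0}]}}

```text
time: 24.1
tool_pos: [0.4951, -0.1584, 0.2069]
tool_rot: [[0.156, 0.988, 0.001], [0.988, -0.156, 0.001], [0.001, 0.001, -1.0]]
contact_force: [-4.2, 3.2, -0.7]
grip_width: 0.092
finger_force: 59.8
```

```bash
cat >> h.py <<'E'
def arc():
    s=get_state();p=s["tool_pos"];R=s["tool_rot"]
    d=np.array([.988,-.156]);u=(p[:2]-[.4682,-.1539])@d*1000;v=np.array([.156,.988])@(p[:2]-[.4682,-.1539])*1000;w=(p[2]-.1485)*1000
    x,z=-165+u,43+w;print("x,z",x,z,"r",np.hypot(x,z),"lid deg",np.degrees(np.arctan2(z,-x)-np.arctan2(43,165)),"side",v,"F",s["contact_force"].round(1),"t",s["time"])
E
python3 -c "
from h import *
arc()"
```

```text
x,z -137.69455401313414 101.37448158170531 r 170.98706302184218 lid deg 21.75477522847745 side -0.21483402765216636 F [-4.2  3.2 -0.7] t 24.1
```

Emit:
{"api": "play_rows", "payload": {"steps": [{"dx":0,"dy":5.5,"dz":-7.1,"turn":0,"jaw":0},{"dx":0,"dy":5.8,"dz":-6.8,"turn":0,"jaw":0},{"dx":0,"dy":6.2,"dz":-6.4,"turn":0,"jaw":0},{"dx":0,"dy":6.5,"dz":-6.1,"turn":0,"jaw":0},{"dx":0,"dy":6.8,"dz":-5.8,"turn":0,"jaw":0},{"dx":0,"dy":7.1,"dz":-5.4,"turn":0,"jaw":0},{"dx":0,"dy":7.4,"dz":-5.0,"turn":0,"jaw":0},{"dx":0,"dy":7.6,"dz":-4.6,"turn":0,"jaw":0},{"dx":0,"dy":7.9,"dz":-4.2,"turn":0,"jaw":0},{"dx":0,"dy":0,"dz":0,"turn":0,"jaw":0},{"dx":0,"dy":0,"dz":0,"turn":0,"jaw":0}]}}

```text
time: 25.02
tool_pos: [0.5535, -0.1679, 0.2591]
tool_rot: [[0.157, 0.988, -0.003], [0.988, -0.157, 0.002], [0.001, -0.003, -1.0]]
contact_force: [-14.1, 4.9, 8.9]
grip_width: 0.095
finger_force: 59.7
```

```bash
python3 -c "
from h import *
arc()"
```

```text
x,z -78.53717852273698 153.64516893850362 r 172.5541258517268 lid deg 48.31898694708445 side -0.5597535090250396 F [-14.1   4.9   8.9] t 25.0167
```

Emit:
{"api": "play_rows", "payload": {"steps": [{"dx":0,"dy":-0.5,"dz":-1.0,"turn":0,"jaw":0},{"dx":0,"dy":7.6,"dz":-4.8,"turn":0,"jaw":0},{"dx":0,"dy":8.0,"dz":-4.0,"turn":0,"jaw":0},{"dx":0,"dy":8.3,"dz":-3.4,"turn":0,"jaw":0},{"dx":0,"dy":0,"dz":0,"turn":0,"jaw":0},{"dx":0,"dy":0,"dz":0,"turn":0,"jaw":0}], "force": 40}}

```text
time: 25.52
tool_pos: [0.5783, -0.172, 0.2708]
tool_rot: [[0.156, 0.988, -0.0], [0.988, -0.156, -0.001], [-0.001, -0.0, -1.0]]
contact_force: [-3.1, -0.2, -11.3]
grip_width: 0.089
finger_force: 56.2
```

```bash
python3 -c "
from h import *
arc()"
```

```text
x,z -53.362990182477816 165.3094540145269 r 173.70902195279382 lid deg 57.50283844155929 side -0.6902720012714567 F [ -3.1  -0.2 -11.3] t 25.5167
```

Emit:
{"api": "play_rows", "payload": {"steps": [{"dx":0,"dy":8.7,"dz":-1.9,"turn":0,"jaw":0},{"dx":0,"dy":8.8,"dz":-1.8,"turn":0,"jaw":0},{"dx":0,"dy":8.9,"dz":-1.6,"turn":0,"jaw":0},{"dx":0,"dy":0,"dz":0,"turn":0,"jaw":0},{"dx":0,"dy":0,"dz":0,"turn":0,"jaw":0}]}}

```text
time: 25.93
tool_pos: [0.6048, -0.1763, 0.2779]
tool_rot: [[0.157, 0.988, 0.002], [0.988, -0.157, -0.0], [-0.0, 0.002, -1.0]]
contact_force: [-6.3, 1.3, 3.9]
grip_width: 0.097
finger_force: 56.6
```

```bash
python3 -c "
from h import *
arc()"
```

```text
x,z -26.527745572737587 172.4174980827529 r 174.4463095920576 lid deg 66.64645871844 side -0.8525992923964318 F [-6.3  1.3  3.9] t 25.9333
```

Emit:
{"api": "play_rows", "payload": {"steps": [{"dx":0,"dy":9.0,"dz":-1.6,"turn":0,"jaw":0},{"dx":0,"dy":9.0,"dz":-0.9,"turn":0,"jaw":0},{"dx":0,"dy":9.0,"dz":-0.4,"turn":0,"jaw":0},{"dx":0,"dy":0,"dz":0,"turn":0,"jaw":0},{"dx":0,"dy":0,"dz":0,"turn":0,"jaw":0},{"dx":0,"dy":0,"dz":0,"turn":0,"jaw":0}]}}

```text
time: 26.43
tool_pos: [0.6318, -0.1807, 0.2808]
tool_rot: [[0.157, 0.988, 0.003], [0.988, -0.157, -0.001], [-0.001, 0.003, -1.0]]
contact_force: [-5.2, 0.0, -0.1]
grip_width: 0.087
finger_force: 55.2
```

```bash
python3 -c "
from h import *
arc()"
```

```text
x,z 0.7652655433567475 175.30788062294278 r 175.30955090884183 lid deg 75.64337237925258 side -0.9394081037954278 F [-5.2  0.  -0.1] t 26.4333
```

Emit:
{"api": "play_rows", "payload": {"steps": [{"dx":0,"dy":0,"dz":0,"turn":0,"jaw":0.15},{"dx":0,"dy":0,"dz":0,"turn":0,"jaw":0.25},{"dx":0,"dy":0,"dz":0,"turn":0,"jaw":0.3},{"dx":0,"dy":0,"dz":0,"turn":0,"jaw":0.3},{"dx":0,"dy":0,"dz":-5,"turn":0,"jaw":0.3},{"dx":0,"dy":0,"dz":-10,"turn":0,"jaw":0.3},{"dx":0,"dy":0,"dz":-15,"turn":0,"jaw":0.3},{"dx":0,"dy":0,"dz":-20,"turn":0,"jaw":0.3},{"dx":0,"dy":0,"dz":-20,"turn":0,"jaw":0.3},{"dx":0,"dy":0,"dz":-20,"turn":0,"jaw":0.3},{"dx":0,"dy":0,"dz":-20,"turn":0,"jaw":0.3},{"dx":0,"dy":0,"dz":0,"turn":0,"jaw":0.3},{"dx":0,"dy":0,"dz":0,"turn":0,"jaw":0.3}]}}

```text
time: 27.52
tool_pos: [0.6314, -0.1801, 0.3905]
tool_rot: [[0.156, 0.988, 0.003], [0.988, -0.156, -0.001], [-0.0, 0.003, -1.0]]
contact_force: [1.1, 0.7, -0.1]
grip_width: 0.296
finger_force: 0.0
```

```bash
python3 - <<'E'
from h import *
print(get_state()["contact_force"])
cv2.imwrite("pics/t6.png",cv2.resize(camera("scene")[80:250,200:400,::-1],(700,595),interpolation=3))
E
```

```text
[ 1.10424416  0.71100331 -0.1213678 ]
```

View pics/t6.png

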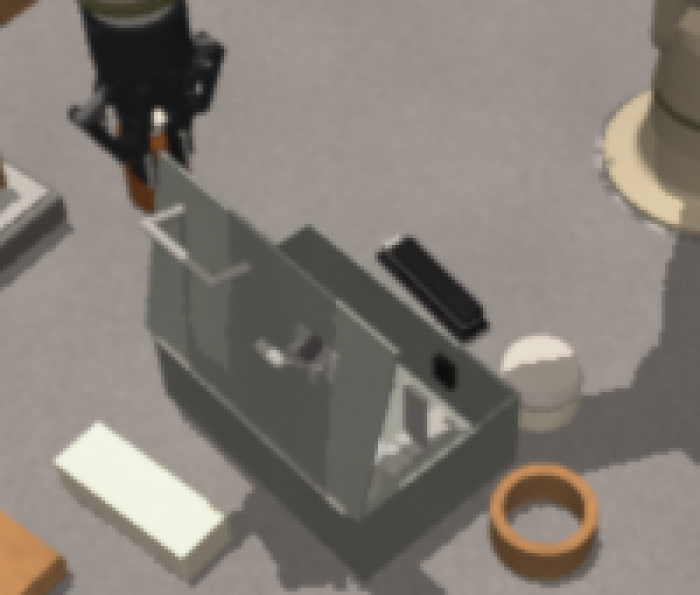

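The lid stands nearly upright, running from about (155,150) to (395,350) along its top edge. The gripper is clear above it near (150,120), and the bystanders around it are undisturbed. I'll hand it in.

```bash
python3 -c "
from rig import *
print(sign_off())"
```

```text
the job is handed in; nothing more can be done
None
```

The case is open and the job is handed in: I lifted the paddle to its rubber stop (about 2.8 N of rise), swung the lid to about 75°, and left the gripper clear with the bystanders in place; no verdict was returned.

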